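# Start the line winder with its key

### The arm

A 6-joint arm with a two-finger parallel gripper is mounted at the origin on the work surface. World frame = base frame: x ahead of the robot, y to its left, z up, the work surface at z = 0. Lengths are in m, angles in rad, forces in N, time in s.
With the tool pointing down it reaches from about 0.25 to 0.725 m from the base axis. Payload 9.7 kg.
Tool frame: the origin (TCP) lies on the front face of the gripper's body, between the roots of the fingers; the fingertips stand 73 mm ahead of it and the grasp point (between the pads) lies 54 mm ahead of it (manip.nose_length is the distance from the TCP to the fingertips, in m); y points along the fingers, z is the direction in which the jaws open and shut, and the axes are right-handed (so a half turn about y gives the same grasp; the last joint's range is limited). The gripper opens to 85 mm and grips with 20 to 120 N. Pads are 22 mm wide; open, the fingers measure 114 mm over their backs; the gripper's body (76 mm by 85 mm) begins 54 mm behind the grasp point. The pads swing forward as they close: fully open they stand 13 mm farther back than shut.
Start: joints at [1.159, 0.087, 0.176, 1.66, 0, 1.571], TCP at [0.22, 0.504, 0.304] pointing down, gripper open.
Joint ranges: [-3.13, 3.13], [-0.85, 1.81], [-1.15, 1.24], [-2.2, 2.28], [-1.44, 1.52], [-3.14, 3.14]. Speed limits (rad/s): [2.22, 2.22, 2.57, 3.14, 3.14, 3.14].

### API

Orientations are given as a 3x3 rotation matrix whose columns are the frame's x, y, z axes.
In Python, from workcell import manip gives the robot as it stands. The module is installed in compiled form; this text tells all that it offers.
- The arm moves only by the tool servo_tool, never from a script. Its argument "targets" is a list of rows, each a list of 5 numbers: the shift along the tool's x, y, z in m, then the turn about the tool's y in degrees, then the finger opening in m, from 0 to 0.0854. In form: [[tx, ty, tz, twist, claw], ...]. A call has 1 to 20 rows; each row is the pose to reach, as a shift and turn from the pose commanded when the call began, along the tool's axes at that moment; what a row does not reach only later rows make up. A row lasts 1/12 s, in which the tool goes at most 41.7 mm and 7.16 degrees, less where a joint would pass 70% of its speed; a pose out of reach is approached as far as the arm can. A call with a gripper value outside its range is refused whole. The fingers move at their own pace and stop on an object; "newtons" is the grip in N (left out, the last holds). Time passes only in rows, so rows that repeat a pose let the fingers close. It gives the time, the measured TCP pose, the force and the opening at its end, in the units of the state.
- manip.state(): the state, without advancing time (a new reading comes with each control period).
- manip.capture(name): name is "scene" or "side" or "wrist"; returns a dict with "pixels" (400x640x3 uint8, red, green, blue), "z_map" (400x640 float32, m along the optical axis (not along the pixel's ray), 0 where there is no reading), "camera_matrix" (3x3 intrinsics, pixels), "dist" ([k1, k2, p1, p2, k3] as OpenCV has them; the pictures are not rectified), "position" and "rotation" of the camera in the world. Camera axes: x right, y up, looking along -z (the intrinsics and any distortion apply to the point x, -y, -z); pixel columns grow to the right and rows downward; lengths in m; the calibration is good to about 2 mm. A picture is of the moment at which its call begins.
- manip.hand_in(): hands the job in, once; it reports no verdict.
Trained networks look in a picture, given as the dict that the camera call returned (one of the last four; its "shot" number tells which), for a name from the list of things; names that differ only in an ending like _2 or _b are one class to them, and where a whole thing is asked for, a point or a joint stands for the part that bears it (a point fixed in the world has none). Each returns a list of dicts, best first, with "score" (0 to 1); they miss things now and then, are a little off and sometimes report something else, mostly with a low value. They report only what shows in the picture. A call takes as long as a camera call. They do not tell look-alikes from the thing itself.
- manip.recognise(target, picture): "centre" ([column, row] in pixels, amid what is visible of it).
- manip.cut_out(target, picture): "region" (400x640 bool, what is visible of it) and "centre" ([column, row] in pixels, amid what is visible of it).
The state is a dict: "time_s": time; "joint_pos": joint angles; "joint_vel": joint speeds; "tau": joint torques, N m; "tool_pos": TCP position; "tcp_rot": TCP orientation; "contact_force": force on the tool from outside, world axes, zero at the start; "moment": the same for the moment, N m; "grip_width": finger opening in m.
Only numpy, scipy, OpenCV 4.12 (cv2) and the standard library are available. Lean on these libraries where they do the work, as an engineer would, in place of code of your own. Each camera call takes 0.05 s, during which the arm holds its last target.

### The job

Start the reel-line winder (the machine with the line spool behind its grey control housing): turn the key on top of its housing clockwise from off, past run, all the way to start against the spring, keep it there for about a second, then let it go so that it springs back and stays at run. Do not turn the similar key in the lid of the cash tin.

Things in the scene. Friction and masses are not known exactly. Their poses are not given: they have to be found in the camera images.
- start_key (a point): Centre of the upright black bow of the winder's key, on its vertical turning axis, 100 mm above the table, 30 mm above the flat top (130 x 124 mm) of the winder's grey housing. Bow: 32 mm wide along x, 9 thick along y, 34 tall (12 to 46 mm above the top); z up; axes turn with the key. Fixed winder. Near the key: a lock collar 6 mm high; the spool, 77 mm off, is 91 mm above the table.
- ignition (a joint): Angle (rad) of the winder key's lock barrel, growing clockwise seen from above: 0 off (starts at 0 to 0.1), 0.6 run, a stop. Friction (0.05 N m) keeps it where it is left, also if turned back to off.
- key_spring (a joint): Further clockwise angle (rad) of the key past the barrel: 0 to 0.6 (start, hard stop; contact from about 0.4). Its spring (0.10 to 0.16 N m) returns it to 0 when let go, so a turning key first takes ignition to 0.6, then key_spring to 0.6: 1.2 rad from off to start. For the key to spring back freely the fingers must open 40 mm or more, or turn back 0.6 rad with it.
- tin_key (a joint): Clockwise angle (rad) of the like key in the middle of the lid of the fixed grey cash tin (154 x 184 x 70 mm, wire handle on its lid), on the other side of the robot's centre line from the winder. 0 at the start; leave it alone.
Mind the look-alikes: they are no part of the job. Leave any green look-alike of the part that bears tin_key alone.

How it is judged:
On the way:
1. the winder's key is turned to start and kept there for half a second or more (value of joint ignition above 0.5 rad and value of joint key_spring above 0.4 rad), for 0.5 s.
At the end, for the whole second after the job is handed in: The winder's key has sprung back from start (key_spring below 0.15 rad) and stays at run (ignition above 0.43 rad, that is within 0.17 rad of the 0.6 rad run stop), let go, and the cash tin's key is still unturned (within 0.2 rad) (value of joint ignition above 0.43 rad and value of joint key_spring below 0.15 rad and value of joint tin_key below 0.2 rad); the robot touches nothing.
It fails at once if the cash tin's key is turned by more than 0.2 rad (value of joint tin_key above 0.2 rad).
It also fails if it takes over 34 s, if anything falls off the work surface, if the arm or the gripper's body presses on something with over 40 N, if the wrist force passes 120 N, or if a joint passes its speed limit or range.

## Working session

There is one attempt and no reset: what is moved stays moved. The work goes in short steps, Python scripts to look and compute and a tool call to move; the robot and the scene stay as the last step left them, time stands still between calls to the robot, and variables do not carry over. Pictures are saved under pics/ and viewed, and the job is handed in when it is done.

Besides the shell and the picture viewer there is one more tool, called after "Call:" as name(argument=value, ...) on one line, values as JSON. servo_tool: Moves the arm, as the interface text tells. Its arguments: {"type":"object","properties":{"targets":{"type":"array","items":{"type":"array","items":{"type":"number"}}},"newtons":{"type":"number"}},"required":["targets"]}

```bash
mkdir -p pics
cat > h.py <<'E'
import numpy as np, cv2
from workcell import manip
def world(p,u,v,z=None):
    K=np.array(p["camera_matrix"]);d=np.array(p["dist"],float)
    n=cv2.undistortPoints(np.array([[[u,v]]],float),K,d)[0,0]
    R=np.array(p["rotation"]);t=np.array(p["position"])
    ray=R@np.array([n[0],-n[1],-1.0])
    if z is not None: s=(z-t[2])/ray[2]
    else: s=p["z_map"][int(round(v)),int(round(u))]
    return t+s*ray
def cloud(p):
    H,W=p["z_map"].shape
    uu,vv=np.meshgrid(np.arange(W),np.arange(H))
    n=cv2.undistortPoints(np.stack([uu,vv],-1).reshape(-1,1,2).astype(float),np.array(p["camera_matrix"]),np.array(p["dist"],float)).reshape(-1,2)
    z=p["z_map"].reshape(-1,1)
    c=np.c_[n[:,0],-n[:,1],-np.ones(len(n))]*z
    return (c@np.array(p["rotation"]).T+np.array(p["position"])).reshape(H,W,3)
def save(p,name): cv2.imwrite("pics/"+name,p["pixels"][:,:,::-1])
E
python3 - <<'E'
from h import *
s=manip.state();print(s)
print(manip.nose_length)
for c in ["scene","side","wrist"]:
    p=manip.capture(c);save(p,c+"0.png");print(c,p["position"])
    X=cloud(p)
    for t in ["start_key","tin_key"]:
        for r in manip.cut_out(t,p)[:3]:
            u,v=r["centre"];m=r["region"]&(p["z_map"]>0);q=X[m]
            print(t,round(r["score"],2),np.round([u,v]),world(p,u,v).round(3),m.sum(), np.median(q,0).round(3) if m.sum() else "")
E
```

```text
{'time_s': 0.0, 'joint_pos': array([1.15899431e+00, 8.74932063e-02, 1.75102959e-01, 1.65980085e+00,
       1.27271701e-05, 1.57078167e+00]), 'joint_vel': array([ 9.94723754e-04,  7.37661760e-04,  1.30251804e-03,  9.93167354e-05,
        2.35389882e-05, -1.01106690e-03]), 'tau': array([ 6.34257794e-04, -5.20388067e+01,  4.64801431e+01,  1.62844575e-02,
       -4.76951197e-05,  1.85474420e-05]), 'tool_pos': array([0.22008646, 0.50389619, 0.30314879]), 'tcp_rot': array([[ 9.16406891e-01, -5.69936609e-04,  4.00247530e-01],
       [-4.00247936e-01, -1.27307653e-03,  9.16406007e-01],
       [-1.27475939e-05, -9.99999027e-01, -1.39477206e-03]]), 'contact_force': array([0.20750455, 0.57861707, 0.15521689]), 'moment': array([-0.04251712,  0.05311116,  0.01747567]), 'grip_width': 0.0853045561999383}
0.0726
scene [ 0.79422727 -0.24391815  0.88752863]
start_key 0.5 [453. 180.] [0.462 0.198 0.111] 123 [0.46  0.2   0.107]
tin_key 0.56 [274. 309.] [ 0.557 -0.239  0.117] 107 [ 0.557 -0.238  0.116]
side [ 0.04506341 -0.97045069  0.88211809]
start_key 0.57 [302. 143.] [0.452 0.198 0.102] 91 [0.455 0.199 0.102]
tin_key 0.73 [287. 300.] [ 0.216 -0.375  0.103] 175 [ 0.219 -0.374  0.103]
tin_key 0.68 [398. 226.] [ 0.553 -0.244  0.095] 143 [ 0.552 -0.242  0.102]
wrist [0.15527997 0.53200706 0.37463866]
```

View pics/scene0.png

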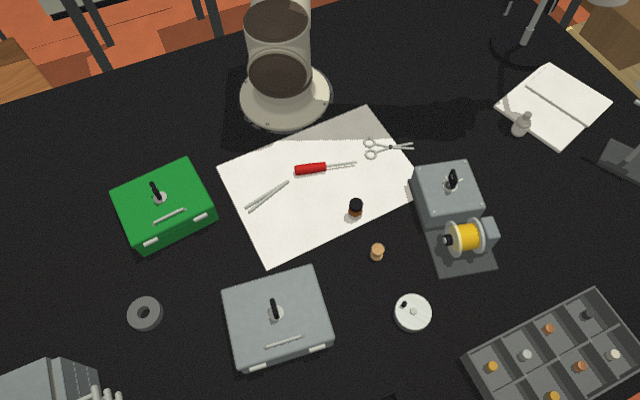

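View pics/side0.png

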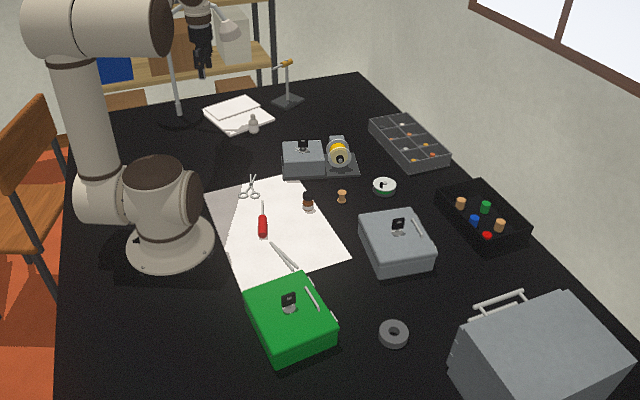

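View pics/wrist0.png

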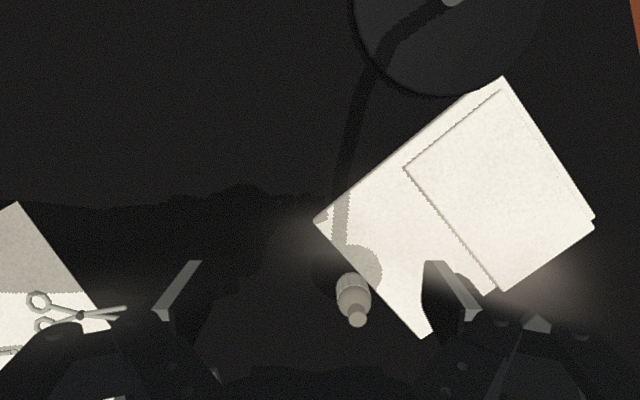

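The scene picture shows the winder at the right: its black key is at about (453,180), with the yellow spool at (465,237). The grey tin's key is at (275,310) and the green look-alike's is at (157,192). The wrist camera doesn't see the winder yet. Next I measure the key's axis and yaw.

Run:
```python
from h import *
for c,(u0,v0) in {"scene":(453,180),"side":(303,145)}.items():
    p=manip.capture(c);X=cloud(p)
    crop=p["pixels"][v0-50:v0+75,u0-60:u0+70,::-1]
    cv2.imwrite(f"pics/{c}_crop.png",cv2.resize(crop,None,fx=5,fy=4.6,interpolation=cv2.INTER_NEAREST))
    near=np.hypot(X[...,0]-.457,X[...,1]-.199)<.03
    bow=near&(X[...,2]>.085)&(X[...,2]<.125)
    q=X[bow];m=q.mean(0);w,V=np.linalg.eigh(np.cov(q[:,:2].T))
    print(c,"bow",bow.sum(),m.round(4),"ang",np.degrees(np.arctan2(*V[::-1,1])),np.sqrt(w),q.min(0).round(3),q.max(0).round(3))
    top=(np.hypot(X[...,0]-.457,X[...,1]-.199)<.12)&(abs(X[...,2]-.07)<.005)
    g=p["pixels"].astype(int);
    r=cv2.minAreaRect(X[top][:,:2].astype(np.float32));print("top",top.sum(),np.median(X[top][:,2]),r)
    for z in (.1,): 
        R=manip.cut_out("start_key",p)
        if R: 
            vs,us=np.nonzero(R[0]["region"]); print("cut",us.min(),us.max(),vs.min(),vs.max(),world(p,*R[0]["centre"],.1).round(4))
```

```text
scene bow 141 [0.4572 0.2009 0.1066] ang 163.42734735682976 [0.00258751 0.00977706] [0.439 0.194 0.086] [0.471 0.211 0.119]
top 2845 0.07071932396618852 ((0.4816514849662781, 0.1961473971605301), (0.12433939427137375, 0.1847815066576004), 75.3196029663086)
cut 448 457 169 188 [0.4588 0.2094 0.1   ]
side bow 94 [0.4548 0.1995 0.1022] ang 160.86993090316759 [0.00336078 0.00901071] [0.44  0.191 0.085] [0.47 0.21 0.12]
top 876 0.07084835523695887 ((0.48056912422180176, 0.19381171464920044), (0.13217371702194214, 0.18179698288440704), 74.93550872802734)
cut 298 307 138 148 [0.4606 0.203  0.1   ]
```

```bash
ls pics
```

```text
scene0.png
scene_crop.png
side0.png
side_crop.png
wrist0.png
```

Call:
servo_tool(targets=[[0.338,0,-0.183,-6,0.085],[0.338,0,-0.183,-6,0.085],[0.338,0,-0.183,-6,0.085],[0.338,0,-0.183,-6,0.085],[0.338,0,-0.183,-6,0.085],[0.338,0,-0.183,-6,0.085],[0.338,0,-0.183,-6,0.085],[0.338,0,-0.183,-6,0.085],[0.338,0,-0.183,-6,0.085],[0.338,0,-0.183,-6,0.085],[0.338,0,-0.183,-6,0.085],[0.338,0,-0.183,-6,0.085],[0.338,0,-0.183,-6,0.085],[0.338,0,-0.183,-6,0.085],[0.338,0,-0.183,-6,0.085],[0.338,0,-0.183,-6,0.085]])

```text
time_s: 1.98
tool_pos: [0.4561, 0.2019, 0.304]
tcp_rot: [[0.954, 0.0, 0.301], [-0.301, 0.0, 0.954], [0.0, -1.0, 0.0]]
contact_force: [0.6, -0.1, -0.5]
grip_width: 0.0849
```

Run:
```python
from h import *
s=manip.state();print(s["tool_pos"],s["tcp_rot"].round(4),s["joint_pos"].round(3))
p=manip.capture("wrist");save(p,"wrist1.png");X=cloud(p);print(p["position"])
near=np.hypot(X[...,0]-.457,X[...,1]-.199)<.03
bow=near&(X[...,2]>.085)&(X[...,2]<.125)
print(bow.sum())
if bow.sum():
    for lo in (.085,.112):
        b=bow&(X[...,2]>lo)
        q=X[b];print(q.mean(0).round(4),cv2.minAreaRect(q[:,:2].astype(np.float32)));w,V=np.linalg.eigh(np.cov(q[:,:2].T));print(np.degrees(np.arctan2(*V[::-1,1])))
top=(np.hypot(X[...,0]-.457,X[...,1]-.199)<.12)&(abs(X[...,2]-.07)<.005)
print(cv2.minAreaRect(X[top][:,:2].astype(np.float32)))
sp=(np.hypot(X[...,0]-.457,X[...,1]-.199)>.045)&(np.hypot(X[...,0]-.457,X[...,1]-.199)<.15)&(X[...,2]>.077)&(X[...,2]<.1)
if sp.sum(): print("spool",X[sp].min(0),X[sp].max(0),X[sp].mean(0),np.hypot(X[sp][:,0]-.457,X[sp][:,1]-.199).min())
```

```text
[0.4561406  0.20188081 0.3039658 ] [[ 9.537e-01  1.000e-04  3.007e-01]
 [-3.007e-01  1.000e-04  9.537e-01]
 [ 1.000e-04 -1.000e+00  1.000e-04]] [ 0.417 -0.036  0.051  1.657  0.     0.722]
[0.38861838 0.22281093 0.37497463]
549
[0.4521 0.205  0.114 ] ((0.4542909860610962, 0.20427349209785461), (0.009337987750768661, 0.031191794201731682), 71.22760009765625)
160.7457338741368
[0.4538 0.2045 0.1162] ((0.4543064534664154, 0.2042098194360733), (0.00915177259594202, 0.031001100316643715), 72.4276351928711)
160.5570888325375
((0.4811205267906189, 0.19721469283103943), (0.1243334710597992, 0.1849275827407837), 75.04462432861328)
spool [0.53026035 0.14088536 0.077001  ] [0.60255735 0.23760671 0.09357999] [0.56736691 0.19378537 0.0837007 ] 0.08246025588575522
```

View pics/wrist1.png

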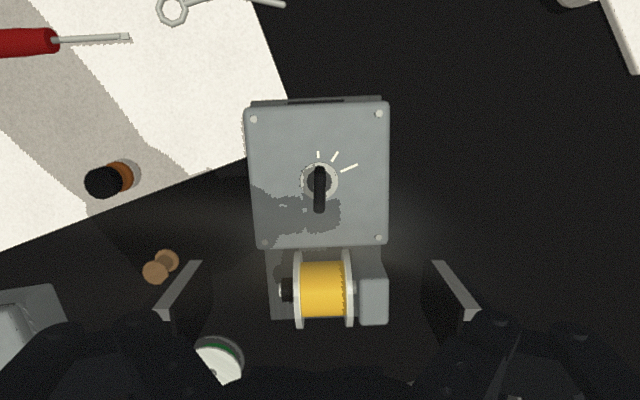

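Wrist view: the key's bow runs from (320,165) to (320,212) and is aligned between the fingers. The spool is below it at (325,290). The wrist box for the bow is 31 x 9.3 mm, matching the 32 x 9 mm given. Next I descend with the fingers open.

Call:
servo_tool(targets=[[-0.002,0.035,0.001,1,0.085],[-0.002,0.07,0.001,1,0.085],[-0.002,0.1,0.001,1,0.085],[-0.002,0.12,0.001,1,0.085],[-0.002,0.135,0.001,1,0.085],[-0.002,0.147,0.001,1,0.085],[-0.002,0.147,0.001,1,0.085],[-0.002,0.147,0.001,1,0.085],[-0.002,0.147,0.001,1,0.085]])

```text
time_s: 2.78
tool_pos: [0.4554, 0.2029, 0.1581]
tcp_rot: [[0.948, 0.001, 0.319], [-0.319, 0.001, 0.948], [0.001, -1.0, 0.001]]
contact_force: [-0.2, 0.4, -0.6]
grip_width: 0.0847
```

Run:
```python
from h import *
s=manip.state();print(s["tool_pos"],s["tcp_rot"].round(4),s["contact_force"])
p=manip.capture("wrist");save(p,"wrist2.png");X=cloud(p)
near=np.hypot(X[...,0]-.457,X[...,1]-.199)<.03
for lo in (.09,.112):
    b=near&(X[...,2]>lo)&(X[...,2]<.125)
    q=X[b];print(len(q))
    if len(q)>20:print(q.mean(0).round(4),cv2.minAreaRect(q[:,:2].astype(np.float32)))
```

```text
[0.45543469 0.20290465 0.15812398] [[ 9.479e-01  1.400e-03  3.187e-01]
 [-3.187e-01  7.000e-04  9.479e-01]
 [ 1.200e-03 -1.000e+00  1.100e-03]] [-0.21211385  0.40445837 -0.59675814]
2427
[0.4504 0.2056 0.1132] ((0.4544403851032257, 0.20434629917144775), (0.009584379382431507, 0.03161022812128067), 69.7466049194336)
1906
[0.453  0.2047 0.1162] ((0.4545805752277374, 0.20433291792869568), (0.008968768641352654, 0.0314350351691246), 71.07377624511719)
```

View pics/wrist2.png

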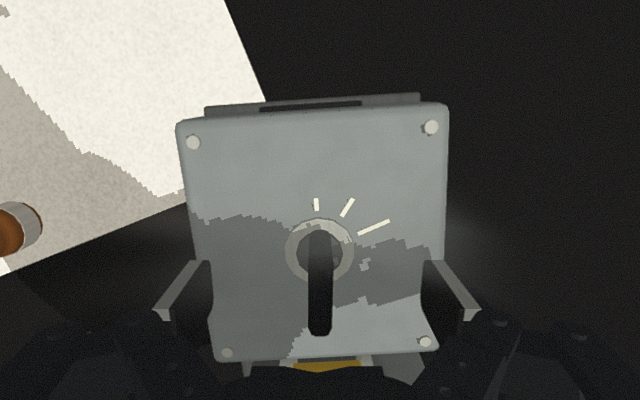

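The wrist view shows the bow at column 320, midway between the fingertips at about columns 160 and 475. Now I close on it.

Call:
servo_tool(targets=[[0,0,0,0,0.03],[0,0,0,0,0.015],[0,0,0,0,0.0],[0,0,0,0,0.0],[0,0,0,0,0.0],[0,0,0,0,0.0],[0,0,0,0,0.0],[0,0,0,0,0.0],[0,0,0,0,0.0],[0,0,0,0,0.0]], newtons=60)

```text
time_s: 3.67
tool_pos: [0.4554, 0.2036, 0.1572]
tcp_rot: [[0.948, 0.001, 0.318], [-0.318, 0.003, 0.948], [0.0, -1.0, 0.003]]
contact_force: [2.0, 6.8, -0.3]
grip_width: 0.0083
```

Run:
```python
from h import *
s=manip.state();print(s["tool_pos"],s["tcp_rot"].round(4),s["contact_force"],s["moment"],s["grip_width"])
```

```text
[0.45540525 0.20363145 0.15719536] [[ 9.480e-01  1.000e-03  3.182e-01]
 [-3.182e-01  2.700e-03  9.480e-01]
 [ 1.000e-04 -1.000e+00  2.800e-03]] [ 1.96963837  6.77582088 -0.27116347] [ 1.37776573 -0.31334795 -0.06467165] 0.008324524505307221
```

Gripped at 8.3 mm; a side force of 7 N along the jaws says the axis is about 1 mm further along +z. I correct for that and turn clockwise.

Call:
servo_tool(targets=[[-0.001,0,0.001,0,0.0],[-0.001,0,0.001,5,0.0],[-0.001,0,0.001,10,0.0],[-0.001,0,0.001,15,0.0],[-0.001,0,0.001,20,0.0],[-0.001,0,0.001,25,0.0],[-0.001,0,0.001,30,0.0],[-0.001,0,0.001,30,0.0]])

```text
time_s: 4.33
tool_pos: [0.455, 0.2038, 0.1572]
tcp_rot: [[0.658, 0.002, 0.753], [-0.753, -0.0, 0.658], [0.001, -1.0, 0.001]]
contact_force: [5.1, -1.4, 0.5]
grip_width: 0.0082
```

Run:
```python
from h import *
s=manip.state();print(s["tool_pos"],s["tcp_rot"].round(4),s["contact_force"],s["moment"],s["grip_width"],s["joint_pos"].round(3))
```

```text
[0.45500244 0.20381916 0.15717238] [[ 6.583e-01  1.600e-03  7.528e-01]
 [-7.528e-01 -1.000e-04  6.583e-01]
 [ 1.100e-03 -1.000e+00  1.100e-03]] [ 5.11547074 -1.40759405  0.49773409] [-0.10526285 -0.94969901 -0.07178886] 0.008174570381103408 [ 4.210e-01 -4.200e-02 -2.390e-01  1.373e+00 -1.000e-03  1.274e+00]
```

Call:
servo_tool(targets=[[0,0,0,5,0.0],[0,0,0,10,0.0],[0,0,0,15,0.0],[0,0,0,20,0.0],[0,0,0,25,0.0],[0,0,0,29,0.0],[0,0,0,33,0.0],[0,0,0,33,0.0],[0,0,0,33,0.0]])

```text
time_s: 5.08
tool_pos: [0.4547, 0.2038, 0.1572]
tcp_rot: [[0.15, 0.001, 0.989], [-0.989, -0.0, 0.15], [0.0, -1.0, 0.001]]
contact_force: [3.9, -1.2, 1.6]
grip_width: 0.0079
```

Run:
```python
from h import *
s=manip.state();print(s["tool_pos"],s["tcp_rot"].round(4),s["contact_force"],s["moment"],s["grip_width"])
p=manip.capture("wrist");save(p,"wrist3.png");X=cloud(p)
near=np.hypot(X[...,0]-.455,X[...,1]-.203)<.03
for lo in (.09,.112):
    b=near&(X[...,2]>lo)&(X[...,2]<.121)
    q=X[b];print(len(q))
    if len(q)>20:print(q.mean(0).round(4),cv2.minAreaRect(q[:,:2].astype(np.float32)))
```

```text
[0.45471364 0.20383236 0.15716553] [[ 1.502e-01  9.000e-04  9.887e-01]
 [-9.887e-01 -0.000e+00  1.502e-01]
 [ 2.000e-04 -1.000e+00  9.000e-04]] [ 3.88207162 -1.16322353  1.56262916] [-0.19157051 -0.66729322  0.18187363] 0.007924396595792157
4571
[0.4538 0.2107 0.1101] ((0.45664483308792114, 0.20730304718017578), (0.029013201594352722, 0.02972460351884365), 44.96854782104492)
2539
[0.4542 0.2081 0.1163] ((0.45684561133384705, 0.20725373923778534), (0.028948353603482246, 0.0296477060765028), 44.08664321899414)
```

View pics/wrist3.png

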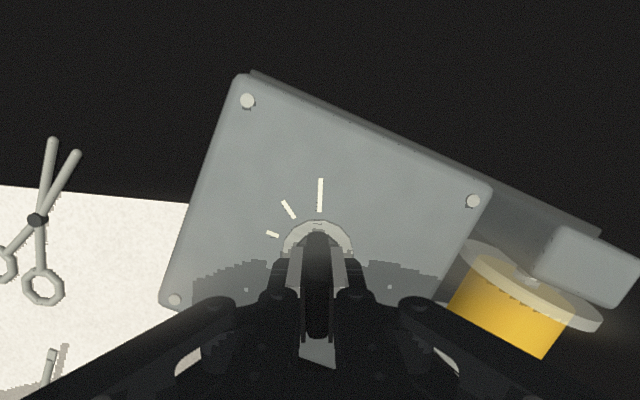

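The wrist view shows the bow in line with the longest (start) mark at (320,195). The moment of 0.18 N m fits the loaded spring. I hold it there for over a second.

Call:
servo_tool(targets=[[0,0,0,1.5,0.0],[0,0,0,1.5,0.0],[0,0,0,1.5,0.0],[0,0,0,1.5,0.0],[0,0,0,1.5,0.0],[0,0,0,1.5,0.0],[0,0,0,1.5,0.0],[0,0,0,1.5,0.0],[0,0,0,1.5,0.0],[0,0,0,1.5,0.0],[0,0,0,1.5,0.0],[0,0,0,1.5,0.0],[0,0,0,1.5,0.0],[0,0,0,1.5,0.0]])

```text
time_s: 6.3
tool_pos: [0.4547, 0.2039, 0.1571]
tcp_rot: [[0.121, 0.001, 0.993], [-0.993, 0.0, 0.121], [0.0, -1.0, 0.001]]
contact_force: [5.3, -0.8, 2.8]
grip_width: 0.0082
```

Run:
```python
from h import *
s=manip.state();print(s["tool_pos"],s["tcp_rot"].round(4),s["contact_force"],s["moment"],s["grip_width"])
```

```text
[0.45467344 0.20385703 0.15713876] [[ 1.213e-01  8.000e-04  9.926e-01]
 [-9.926e-01  1.000e-04  1.213e-01]
 [ 0.000e+00 -1.000e+00  8.000e-04]] [ 5.28450319 -0.75602377  2.81953715] [-0.27109133 -0.94712713  0.15703533] 0.00817900300050057
```

Held over 1 s at the start stop. Now I turn back most of the spring's travel with the key, open, and rise.

Call:
servo_tool(targets=[[0,0,0,-5,0.0],[0,0,0,-10,0.0],[0,0,0,-15,0.0],[0,0,0,-20,0.0],[0,0,0,-24,0.0],[0,0,0,-27,0.0],[0,0,0,-27,0.0],[0,0,0,-27,0.05],[0,0,0,-27,0.05],[0,0,0,-27,0.05],[0,0,0,-27,0.05],[0,0,0,-27,0.05],[0,0,0,-27,0.05],[0,0,0,-27,0.05]])

```text
time_s: 7.47
tool_pos: [0.4543, 0.2039, 0.1568]
tcp_rot: [[0.558, -0.0, 0.83], [-0.83, -0.0, 0.558], [-0.0, -1.0, -0.0]]
contact_force: [1.0, -0.6, 1.1]
grip_width: 0.0499
```

Run:
```python
from h import *
s=manip.state();print(s["tool_pos"],s["tcp_rot"].round(4),s["contact_force"],s["moment"],s["grip_width"])
p=manip.capture("wrist");save(p,"wrist4.png");X=cloud(p)
near=np.hypot(X[...,0]-.455,X[...,1]-.203)<.02
b=near&(X[...,2]>.112)&(X[...,2]<.121)
q=X[b];print(q.mean(0).round(4),cv2.minAreaRect(q[:,:2].astype(np.float32)))
```

```text
[0.45430863 0.20386767 0.15681105] [[ 5.579e-01 -3.000e-04  8.299e-01]
 [-8.299e-01 -0.000e+00  5.579e-01]
 [-1.000e-04 -1.000e+00 -2.000e-04]] [ 1.04012    -0.58801606  1.06807764] [-0.00287154  0.00666227  0.07748875] 0.049876384756765056
[0.4538 0.2059 0.1162] ((0.4546365737915039, 0.20476363599300385), (0.009386269375681877, 0.0316375195980072), 40.88706588745117)
```

View pics/wrist4.png

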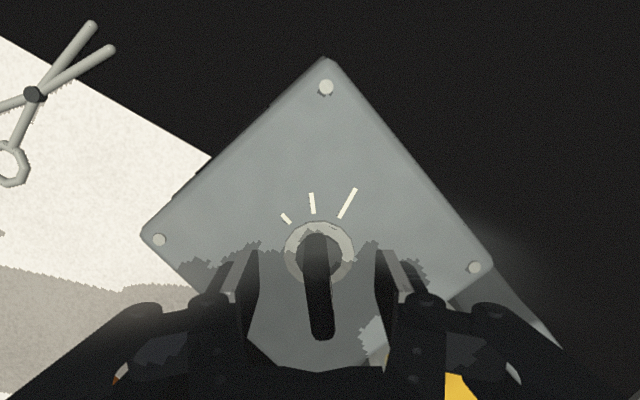

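The bow has sprung back in line with the middle (run) mark at (312,203). Its yaw is -49°, or 34° (0.595 rad) from the housing's axis. It stands free between the fingers, so I rise straight up.

Call:
servo_tool(targets=[[0,-0.01,0,0,0.05],[0,-0.03,0,0,0.05],[0,-0.06,0,0,0.05],[0,-0.09,0,0,0.05],[0,-0.12,0,0,0.05],[0,-0.15,0,0,0.05],[0,-0.15,0,0,0.05],[0,-0.15,0,0,0.05],[0,-0.15,0,0,0.05],[0,-0.15,0,0,0.05]])

```text
time_s: 8.35
tool_pos: [0.4541, 0.2037, 0.306]
tcp_rot: [[0.558, -0.001, 0.83], [-0.83, -0.001, 0.558], [-0.0, -1.0, -0.002]]
contact_force: [-0.4, 0.3, -0.4]
grip_width: 0.0501
```

Run:
```python
from h import *
s=manip.state();print(s["time_s"],s["tool_pos"],s["contact_force"])
p=manip.capture("wrist");save(p,"wrist5.png");X=cloud(p)
near=np.hypot(X[...,0]-.455,X[...,1]-.203)<.02
b=near&(X[...,2]>.112)&(X[...,2]<.121)
q=X[b];print(q.mean(0).round(4),cv2.minAreaRect(q[:,:2].astype(np.float32)))
p=manip.capture("scene");save(p,"scene5.png")
```

```text
8.35 [0.45414332 0.20373548 0.30598236] [-0.36606505  0.2670689  -0.41379338]
[0.4544 0.205  0.1163] ((0.45472222566604614, 0.2043553739786148), (0.009123405441641808, 0.03193299099802971), 40.84921646118164)
```

View pics/wrist5.png

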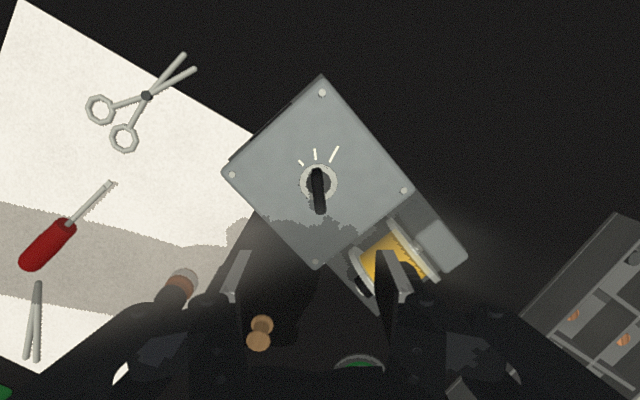

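View pics/scene5.png

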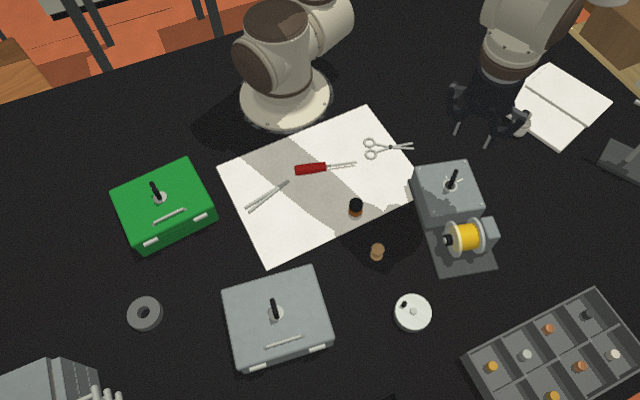

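The wrist view shows the key free at (318,190), pointing at the run mark. The scene view shows the arm clear, and both tins unchanged, with their keys at (275,310) and (157,192). I hand in.

```bash
python3 -c "
from workcell import manip
print(manip.hand_in())"
```

```text
the job is handed in; nothing more can be done
None
```

I turned the winder's key clockwise past run to the start position and held it there for more than a second. I then turned back about 27° with it, opened the fingers to 50 mm so it could spring back, and rose 150 mm clear. The job was handed in at about 8.5 s.

- **At start:** the bow lined up with the long start mark. The tool was about 68° (1.19 rad) clockwise of the housing axis, with a spring moment of about 0.16 N m on it.
- **After release:** the bow measures 34° (0.595 rad) from the housing axis, in line with the run mark. It read the same after the arm rose.
- **Contact and other keys:** the contact force was about 0.6 N, which is no more than it read at the start. The grey cash tin's key and the green look-alike's key look unchanged in the scene picture.

The camera estimates of the key's position disagreed by about 2–4 mm. A 7 N side force on closing the fingers agreed with the wrist camera, so I shifted the tool 1 mm before turning. No check failed. The joint angles can't be read directly, so these values come from the pictures and the tool pose.

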